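Shut, latch and stopper the washed jug

ROBOT

A 6-joint arm with a two-finger parallel gripper is mounted at the origin on the work surface. World frame = base frame: x ahead of the robot, y to its left, z up, the work surface at z = 0. Lengths are in m, angles in rad, forces in N, time in s.
With the tool pointing down it reaches from about 0.325 to 0.85 m from the base axis. Payload 15.5 kg.
Tool frame: the origin (TCP) lies at the very end of the fingers, on their centre line; the grasp point (between the pads) lies 19 mm behind it (env.grip_point_offset is the distance from the TCP to the grasp point, in m); z points along the fingers, y is the line along which they close (so a half turn about z gives the same grasp; the last joint's range is limited). The gripper opens to 91 mm and grips with 3 to 60 N. Pads are 32 mm wide; open, the fingers measure 118 mm over their backs; the gripper's body (76 mm by 178 mm) begins 60 mm behind the grasp point.
Start: joints at [1.062, 0.494, 1.345, -0, 1.302, -0.096], TCP at [0.251, 0.573, 0.214] pointing down, gripper open.
Joint ranges: [-2.91, 2.91], [-0.82, 2.16], [0.22, 2.67], [-1.22, 4.37], [0.12, 2.79], [-3.08, 3.08]. Speed limits (rad/s): [1.89, 1.89, 2.57, 3.01, 3.01, 3.01].

INTERFACE

Orientations are given as a 3x3 rotation matrix whose columns are the frame's x, y, z axes.
In Python, from rig import env gives the robot as it stands. The module is installed in compiled form; this text tells all that it offers.
- The arm moves only by the tool apply_moves, never from a script. Its argument "commands" is a list that holds one entry, the list of rows, each a list of 7 numbers: the shift along the world's x, y, z in cm, then the turn, a rotation vector about the world's x, y, z in rad, then the opening, from 0 (shut) to 1 (fully open). A call has 1 to 10 rows; each row is the pose to reach, as a shift and turn from the pose commanded when the call began; what a row does not reach only later rows make up. A row lasts 1/10 s, in which the tool goes at most 50 mm and 8.59 degrees, less where a joint would pass 70% of its speed; a pose out of reach is approached as far as the arm can. A call with a gripper value outside its range is refused whole. The fingers move at their own pace and stop on an object; "force" is the grip in N (left out, the last holds). Time passes only in rows, so rows that repeat a pose let the fingers close. It gives the time, the measured TCP pose, the force, the opening and the grip force at its end, in the units of the state.
- env.state(): the state, without advancing time (a new reading comes with each control period).
- env.read_camera(name): name is "side" or "top" or "wrist"; returns (picture, depth): 400x640x3 uint8, red, green, blue; 400x640 float32, m along the optical axis (not along the pixel's ray), 0 where there is no reading.
- env.calibration(name): a dict with "camera_matrix" (3x3 intrinsics, pixels), "origin" and "attitude" of the camera in the world. Camera axes: x right, y up, looking along -z (the intrinsics and any distortion apply to the point x, -y, -z); pixel columns grow to the right and rows downward; lengths in m; the calibration is good to about 2 mm. A picture is of the moment at which its call begins: read the wrist's pose just before it. calibration takes no time and is no camera call; for the wrist camera it gives the pose at the moment of the call.
- env.hand_in(): hands the job in; it is judged then, once.
Trained networks look in the newest picture that a camera, given by its name, has taken for a name from the list of things; names that differ only in an ending like _2 or _b are one class to them, and where a whole thing is asked for, a point or a joint stands for the part that bears it (a point fixed in the world has none). Each returns a list of dicts, best first, with "p" (0 to 1); they miss things now and then, are a little off and sometimes report something else, mostly with a low value. They report only what shows in the picture. A call takes as long as a camera call.
- env.trace(name, camera): "pixels" (400x640 bool, what is visible of it) and "box" ([left, top, width, height] in pixels, round what is visible of it).
- env.pinpoint(name, camera): "position" ([row, column] in pixels: a listed point, or the origin of a listed thing).
The state is a dict: "time_s": time; "joint_positions": joint angles; "joint_velocities": joint speeds; "joint_torque": joint torques, N m; "eef_pos": TCP position; "eef_rot": TCP orientation; "force": force on the tool from outside, world axes, zero at the start; "moment": the same for the moment, N m; "gripper_width": finger opening in m; "finger_force": force on a finger pad.
Only numpy, scipy, OpenCV 4.12 (cv2) and the standard library are available. Lean on these libraries where they do the work, as an engineer would, in place of code of your own. Each camera call takes 0.05 s, during which the arm holds its last target. There are 200 camera calls.

TASK

The empty clear jug has been washed and must be sealed so nothing from the hanging plant falls in: push its white lid down shut, then press the blue snap latch down flat, and last press the red stopper fully home in the lid, in that order. Only push with the fingertips: pick nothing up, leave the jug standing where it is, and leave the teacup and the strainer alone.

Things in the scene. Friction and masses are not known exactly. Their poses are not given: they have to be found in the camera images.
- jug: Loose empty clear plastic jug, 120 x 120 mm, 150 mm high without the lid, about 0.6 kg in all; origin at the centre of its underside on the counter, z up. Its +x side carries the lid's hinge and, below it, a white handle loop that stands 50 mm out; its -x side is the latch side, with a small lip near the rim.
- lid (a joint): Angle (rad) of the opaque white lid, hinged along the jug's y axis at the +x rim: 0 is shut flat on the rim, growing as the free (-x) edge rises; stop at 1.2. It starts 0.4 to 0.8 open. The hinge is stiff: the lid stays where it is left and 1 to 4 N near its free edge moves it. The lid is a 126 x 126 mm plate 10 mm thick; shut, its top is 160 mm above the counter.
- lid_hinge (a point): Point on the lid's top face right above the hinge line, at mid-width. The free edge lies 126 mm from it along the lid's own -x. The hinge axis runs 10 mm below it (along the lid's own z). With the lid shut the point's axes are the jug's.
- lid_pad (a point): Point on the lid's top face, at mid-width, 78 mm from lid_hinge along the lid's own -x, in the clear strip (48 mm long) between the stopper and the latch: a place to push the lid down. It moves with the lid; its z axis is square to the lid's top.
- latch (a joint): Angle (rad) of the blue snap latch, a flap 38 mm wide (along y), 34 mm long, 5 mm thick with a hook at its end, hinged on top of the lid 106 mm from the lid's hinge and reaching out beyond the lid's free edge: 0 is snapped flat (parallel to the lid, hook over the jug's lip), growing as its outer end rises; stop at 0.8. It starts 0.4 to 0.6 raised. Stiff: it stays where it is left and takes 3 to 6 N, straight down, on its outer half.
- latch_pad (a point): Point on the middle of the latch flap's outer face, 22 mm from its hinge: where to press. Lid shut and latch flat, it is 165 mm above the counter, and 66 mm from the jug's centre on the -x side. It moves with the latch.
- stopper (a joint): How far (m) the red stopper stands proud of fully home: 0 is home (head resting on the lid), stop at 0.013. It starts 0.009 to 0.012 proud. It slides square to the lid's top, takes about 4 N and stays where it is left.
- stopper_top (a point): Centre of the top of the red stopper's round head (30 mm across, 10 mm high), on the lid's mid-line 36 mm from the lid's hinge. Lid shut and stopper home it is 170 mm above the counter, 26 mm from the jug's centre on the +x side.
- teacup: Loose blue ceramic teacup, 76 mm across the rim, 62 mm high; origin at the centre of its underside. Leave alone.
- strainer: Loose stainless strainer, bowl 80 mm across and 32 mm high, with a thin handle reaching 135 mm from the bowl's centre along its own +x; origin under the bowl's centre. Leave alone.

How it is judged:
On the way, in this order (a step that is already met when the one before it is completed fails the run):
1. the lid is pushed shut (value of joint lid below 0.05 rad), for 0.1 s.
2. then, with the lid shut, the latch is pressed flat (value of joint latch below 0.12 rad and value of joint lid below 0.05 rad), for 0.1 s.
3. then, with lid and latch shut, the stopper is pressed home (all of step 2 and value of joint stopper below 0.0025 m), for 0.1 s.
At the end, for the whole second after the job is handed in: Lid shut (under 0.05 rad), latch flat (under 0.12 rad), stopper home (under 2.5 mm proud); the jug upright on the counter, at rest, within 50 mm of where it stood; teacup and strainer within 20 mm of where they stood (all of step 3 and angle between jug's own z axis and vertical below 0.05 rad and height (world z) of jug below 0.005 m and distance of jug from where it was at the start of the episode below 0.05 m and linear speed of jug below 0.02 m/s and distance of each of teacup, strainer from where it was at the start of the episode below 0.02 m); the robot touches nothing.
It fails at once if the stopper is pressed in before the latch is flat (value of joint stopper below 0.0025 m and value of joint latch above 0.25 rad).
It fails at once if the latch is pressed flat while the lid is open (value of joint latch below 0.12 rad and value of joint lid above 0.15 rad).
It fails at once if the jug is lifted (height (world z) of jug above 0.015 m).
It fails at once if the jug is tipped (angle between jug's own z axis and vertical above 0.25 rad).
It fails at once if the teacup or the strainer is moved or lifted (distance of any of teacup, strainer from where it was at the start of the episode above 0.02 m).
It also fails if it takes over 48 s, if anything falls off the work surface, if the arm or the gripper's body presses on something with over 40 N, if the wrist force passes 120 N, or if a joint passes its speed limit or range.

## Working session

There is one attempt and no reset: what is moved stays moved. The work goes in short steps, Python scripts to look and compute and a tool call to move; the robot and the scene stay as the last step left them, time stands still between calls to the robot, and variables do not carry over. Pictures are saved under pics/ and viewed, at most 10 in all, crops included, and the job is handed in when it is done.

Besides the shell and the picture viewer there is one more tool, called after "Request:" as name(argument=value, ...) on one line, values as JSON. apply_moves: Moves the arm, as the interface text tells. Its arguments: {"type":"object","properties":{"commands":{"type":"array"},"force":{"type":"number"}},"required":["commands"]}

```bash
mkdir -p pics; cat > h.py <<'E'
import numpy as np, cv2
from rig import env
def ray(cam,px):
    c=env.calibration(cam);K=np.array(c["camera_matrix"]);R=np.array(c["attitude"]);o=np.array(c["origin"])
    v=np.linalg.inv(K)@[px[1],px[0],1.]
    return o,R@np.array([v[0],-v[1],-v[2]])
def pt(cam,px,d,r=1):
    i,j=int(round(px[0])),int(round(px[1]))
    w=d[max(i-r,0):i+r+1,max(j-r,0):j+r+1];w=w[w>0]
    o,v=ray(cam,px)
    return o+v*np.median(w) if len(w) else None
def tri(cs):
    A=np.zeros((3,3));b=np.zeros(3)
    for c,p in cs:
        o,v=ray(c,p);v=v/np.linalg.norm(v);P=np.eye(3)-np.outer(v,v);A+=P;b+=P@o
    return np.linalg.solve(A,b)
def look(names,cams=("side","top"),save=None):
    out={}
    for c in cams:
        im,d=env.read_camera(c)
        if save: cv2.imwrite(f"pics/{save}_{c}.png",im[:,:,::-1])
        for n in names:
            r=env.pinpoint(n,c)
            for q in r[:1]:
                p=pt(c,q["position"],d)
                print(c,n,round(q["p"],2),np.round(q["position"],1),None if p is None else np.round(p,3))
                out.setdefault(n,[]).append((c,q["position"]))
    for n,v in out.items():
        if len(v)>1: print("tri",n,np.round(tri(v),3))
E
python3 - <<'E'
from h import *
look(["jug","lid_hinge","lid_pad","latch_pad","stopper_top","teacup","strainer"],save="a")
a=cv2.imread("pics/a_side.png");b=cv2.imread("pics/a_top.png")
cv2.imwrite("pics/ab.png",cv2.resize(np.vstack([a,b]),(480,600)))
print(env.state()["time_s"])
for c in("side","top"):print(env.calibration(c)["origin"])
E
```

```text
side jug 0.57 [221.2 295.3] [ 0.515 -0.006  0.054]
side lid_hinge 0.83 [175.2 324.9] [0.672 0.222 0.   ]
side lid_pad 0.92 [158.8 303.2] [0.552 0.047 0.207]
side latch_pad 0.58 [316.3 356.3] [ 0.578 -0.287  0.004]
side stopper_top 0.49 [162.  315.3] [0.579 0.032 0.202]
side teacup 0.54 [167.3 278.8] [0.505 0.116 0.141]
side strainer 0.74 [313.6 356. ] [ 0.58  -0.281  0.006]
top jug 0.62 [212.5 296.7] [0.527 0.039 0.233]
top lid_hinge 0.64 [179.2 302.8] [0.606 0.03  0.129]
top latch_pad 0.64 [215.5 290.2] [0.52  0.05  0.267]
top stopper_top 0.64 [186.3 300.6] [0.583 0.032 0.201]
top teacup 0.97 [211.1 198.1] [0.541 0.307 0.004]
top strainer 0.95 [193.2 426.2] [ 0.578 -0.284  0.005]
tri jug [ 0.532  0.053 -0.005]
tri lid_hinge [0.603 0.029 0.158]
tri latch_pad [ 0.631  0.048 -0.454]
tri stopper_top [0.581 0.033 0.201]
tri teacup [ 0.543  0.309 -0.004]
tri strainer [ 0.578 -0.283  0.009]
0.8
[ 0.31112057 -0.79508352  0.83201403]
[ 0.50239706 -0.00978879  1.11121064]
```

View pics/a_side.png

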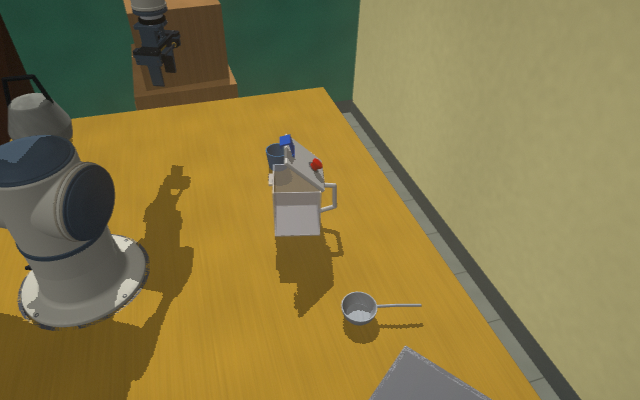

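View pics/a_top.png

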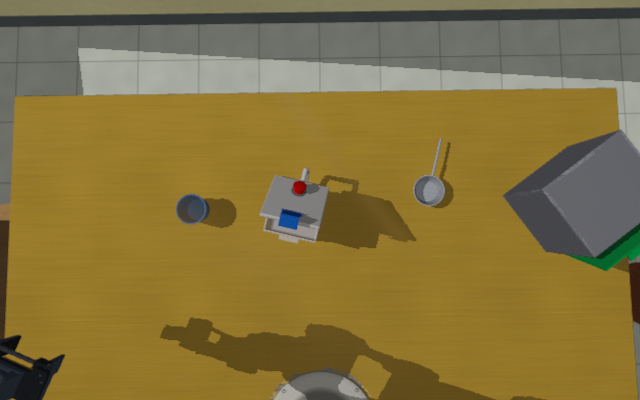

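The side view shows the jug at about (297,205), with its handle on the right at (330,197), the stopper at (316,165) and the latch at (287,141). In the top view the stopper is at (300,187), the latch at (290,219), the cup at (192,209) and the strainer at (429,190). Next I'll fit the lid plane and the yaw.

```bash
python3 - <<'E'
from h import *
def cloud(c,m,d):
    K=np.array(env.calibration(c)["camera_matrix"]);ij=np.argwhere(m&(d>0))
    c0=env.calibration(c);R=np.array(c0["attitude"]);o=np.array(c0["origin"])
    v=np.linalg.inv(K)@np.c_[ij[:,1],ij[:,0],np.ones(len(ij))].T
    z=d[ij[:,0],ij[:,1]]
    return o+(R@(np.array([v[0],-v[1],-v[2]])*z)).T
for c in("top","side"):
    im,d=env.read_camera(c)
    for n in("lid_pad","stopper_top","latch_pad"):
        for t in env.trace(n,c)[:1]:
            P=cloud(c,t["pixels"],d);print(c,n,round(t["p"],2),t["box"],len(P),np.median(P,0).round(3))
            if n=="lid_pad":
                hsv=cv2.cvtColor(im,cv2.COLOR_RGB2HSV);m=t["pixels"]&(hsv[...,1]<60)
                m=cv2.erode(m.astype(np.uint8),np.ones((3,3)))>0
                P=cloud(c,m,d);P=P[P[:,2]>.14]
                for k in range(6):
                    mu=np.median(P,0) if k==0 else P.mean(0)
                    N=np.linalg.svd(P-P.mean(0))[2][2];N*=np.sign(N[2]);r=(P-P.mean(0))@N
                    P=P[abs(r)<max(.004,1.5*r.std())]
                print(" plane",len(P),P.mean(0).round(3),N.round(3),"theta",np.arccos(N[2]).round(3),"yaw",np.arctan2(N[1],N[0]).round(3),r.std().round(4))
            if n=="latch_pad": print(P[:,2].min(),P[:,2].max())
s=env.state();print(np.round(s["eef_rot"],3),s["eef_pos"],s["force"])
E
```

```text
top lid_pad 0.93 [260.5, 170.9, 68.6, 58.8] 2635 [0.547 0.046 0.209]
 plane 1787 [0.552 0.043 0.205] [ 0.662 -0.166  0.731] theta 0.752 yaw -0.246 0.0012
top stopper_top 0.64 [277.1, 210.4, 25.9, 16.1] 321 [0.515 0.053 0.263]
top latch_pad 0.82 [278.4, 211.7, 24.8, 17.7] 345 [0.514 0.055 0.262]
0.001050044835392061 0.26961815942074885
side lid_pad 0.75 [281.2, 138.2, 43.3, 54.8] 1341 [0.548 0.032 0.205]
 plane 753 [0.547 0.024 0.205] [ 0.659 -0.174  0.731] theta 0.75 yaw -0.258 0.0011
side stopper_top 0.55 [279.9, 133.4, 48.3, 60.4] 1383 [0.549 0.032 0.204]
side latch_pad 0.5 [280.8, 133.0, 16.0, 24.4] 154 [0.515 0.049 0.263]
0.055410015094034204 0.26840177201391135
[[-0.916  0.401 -0.   ]
 [ 0.401  0.916 -0.   ]
 [ 0.    -0.    -1.   ]] [0.25072134 0.57250851 0.21391604] [-0.17266898 -0.39583772  1.54893506]
```

The plane fit gives a lid angle of 0.75 rad and a jug yaw of −0.25 rad. That puts the hinge axis at about (0.594, 0.031, 0.150). I'll go above the lid with the fingers shut and turned.

Request:
apply_moves(commands=[[[0, 0, 8.6, 0, 0, 0, 0], [5, -8, 8.6, 0, 0, -0.15, 0], [10, -16, 8.6, 0, 0, -0.3, 0], [15, -24, 8.6, 0, 0, -0.45, 0], [20, -32, 8.6, 0, 0, -0.6, 0], [25, -42, 8.6, 0, 0, -0.75, 0], [30, -53.1, 8.6, 0, 0, -0.9, 0], [30, -53.1, 8.6, 0, 0, -1.05, 0], [30, -53.1, 8.6, 0, 0, -1.2, 0], [30, -53.1, 8.6, 0, 0, -1.35, 0]]], force=20)

```text
time_s: 2.2
eef_pos: [0.4742, 0.1844, 0.2976]
eef_rot: [[0.197, 0.98, 0.0], [0.98, -0.197, 0.0], [0.0, 0.0, -1.0]]
force: [1.1, 0.9, 0.2]
gripper_width: 0.014
finger_force: 0.0
```

Request:
apply_moves(commands=[[[3, -5, 0, 0, 0, -0.05, 0], [5, -10, 0, 0, 0, -0.05, 0], [7.5, -14, 0, 0, 0, -0.05, 0], [7.5, -14, 0, 0, 0, -0.05, 0], [7.5, -14, 0, 0, 0, -0.05, 0]]])

```text
time_s: 2.7
eef_pos: [0.5492, 0.0449, 0.2971]
eef_rot: [[0.242, 0.97, -0.0], [0.97, -0.242, 0.0], [-0.0, -0.0, -1.0]]
force: [-0.7, 0.5, -0.6]
gripper_width: 0.0004
finger_force: 0.0
```

```bash
python3 - <<'E'
from h import *
look(["lid_pad","latch_pad","stopper_top"],cams=("wrist",),save="b")
s=env.state();print(np.round(s["eef_pos"],4),np.round(s["eef_rot"],3),s["force"],s["gripper_width"])
E
```

```text
wrist lid_pad 0.9 [202.2 317.1] [0.548 0.048 0.21 ]
wrist latch_pad 0.67 [218.3 280.7] [0.524 0.056 0.261]
[0.548  0.0476 0.2975] [[ 0.238  0.971 -0.   ]
 [ 0.971 -0.238  0.   ]
 [ 0.    -0.    -1.   ]] [-0.42771024  0.02358741 -1.12872541] 0.0003122708812374086
```

View pics/b_wrist.png

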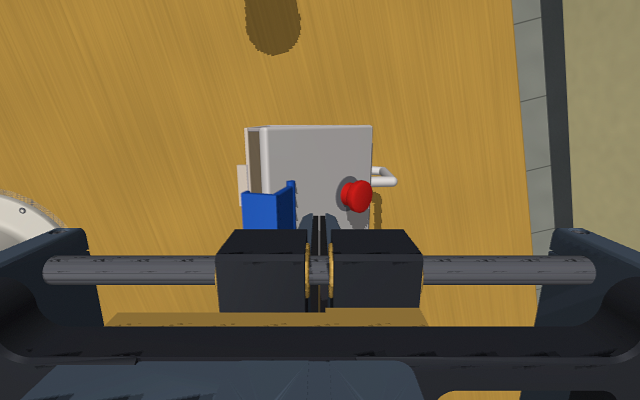

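The wrist view shows the closed fingertips at about (320,220), between the latch (270,210) and the stopper (356,195), and aligned with the lid. I'll descend to just above contact.

Request:
apply_moves(commands=[[[0.3, -0.3, -4, 0, 0, 0, 0], [0.3, -0.3, -6, 0, 0, 0, 0], [0.3, -0.3, -7, 0, 0, 0, 0], [0.3, -0.3, -7.3, 0, 0, 0, 0], [0.3, -0.3, -7.3, 0, 0, 0, 0]]])

```text
time_s: 3.4
eef_pos: [0.5518, 0.0438, 0.2249]
eef_rot: [[0.239, 0.971, 0.001], [0.971, -0.239, 0.0], [0.0, 0.001, -1.0]]
force: [-0.2, 1.4, 0.3]
gripper_width: 0.0004
finger_force: 0.0
```

Request:
apply_moves(commands=[[[0, 0, -0.4, 0, 0, 0, 0], [0, 0, -0.8, 0, 0, 0, 0], [-0.4, 0.1, -1.2, 0, 0, 0, 0], [-0.7, 0.2, -1.5, 0, 0, 0, 0], [-0.9, 0.2, -1.7, 0, 0, 0, 0], [-1.1, 0.3, -2.0, 0, 0, 0, 0], [-1.3, 0.35, -2.3, 0, 0, 0, 0], [-1.6, 0.4, -2.7, 0, 0, 0, 0], [-1.6, 0.4, -2.7, 0, 0, 0, 0]]])

```text
time_s: 4.3
eef_pos: [0.5349, 0.0474, 0.1968]
eef_rot: [[0.24, 0.971, -0.001], [0.971, -0.24, 0.0], [-0.0, -0.001, -1.0]]
force: [-0.5, 0.3, -0.9]
gripper_width: 0.0002
finger_force: 0.0
```

```bash
python3 - <<'E'
from h import *
look(["jug","lid_hinge","latch_pad","stopper_top"],save="c")
s=env.state();print(np.round(s["eef_pos"],4),s["force"])
a=cv2.imread("pics/c_side.png")[100:260,220:380];cv2.imwrite("pics/c1.png",cv2.resize(a,(560,560),interpolation=2))
E
```

```text
side jug 0.71 [220.1 295. ] [ 0.515 -0.007  0.059]
side lid_hinge 0.96 [172.9 325.4] [0.677 0.233 0.001]
side latch_pad 0.7 [149.9 282.3] [0.506 0.07  0.227]
side stopper_top 0.52 [164.7 311.8] [0.57  0.034 0.195]
[0.5357 0.0473 0.1974] [ 0.81056734 -0.10917737  0.07517986]
```

View pics/c1.png

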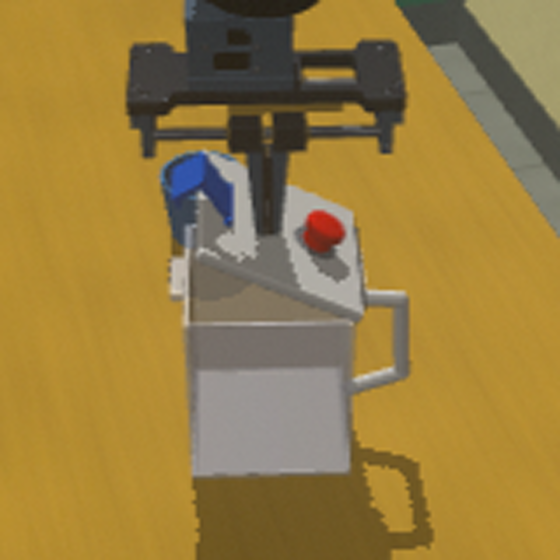

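The crop shows the lid about half shut under the fingertips (265,225). The latch is still raised and untouched, and the jug hasn't moved. I'll carry on down.

Request:
apply_moves(commands=[[[-0.2, 0.05, -0.4, 0, 0, 0, 0], [-0.4, 0.1, -0.8, 0, 0, 0, 0], [-0.6, 0.15, -1.2, 0, 0, 0, 0], [-0.7, 0.18, -1.6, 0, 0, 0, 0], [-0.8, 0.2, -2.0, 0, 0, 0, 0], [-0.9, 0.22, -2.4, 0, 0, 0, 0], [-1.0, 0.25, -2.8, 0, 0, 0, 0], [-1.0, 0.25, -3.2, 0, 0, 0, 0], [-1.0, 0.25, -3.5, 0, 0, 0, 0], [-1.0, 0.25, -3.6, 0, 0, 0, 0]]])

```text
time_s: 5.8
eef_pos: [0.5255, 0.0498, 0.161]
eef_rot: [[0.24, 0.971, -0.0], [0.971, -0.24, 0.0], [-0.0, -0.0, -1.0]]
force: [-1.5, 1.1, 1.8]
gripper_width: 0.0002
finger_force: 1.0
```

Request:
apply_moves(commands=[[[0, 0, -0.1, 0, 0, 0, 0], [0, 0, -0.2, 0, 0, 0, 0], [0, 0, -0.2, 0, 0, 0, 0]]])

```text
time_s: 6.1
eef_pos: [0.5257, 0.0498, 0.1601]
eef_rot: [[0.24, 0.971, 0.0], [0.971, -0.24, -0.0], [0.0, 0.0, -1.0]]
force: [-5.3, 0.4, 14.1]
gripper_width: 0.0006
finger_force: 6.9
```

The lid is seated: 14 N at z = 0.160. Now I'll lift off and look at the latch.

Request:
apply_moves(commands=[[[0, 0, 2, 0, 0, 0, 0], [0, 0, 5, 0, 0, 0, 0], [0, 0, 8, 0, 0, 0, 0], [0, 0, 8, 0, 0, 0, 0], [0, 0, 8, 0, 0, 0, 0]]])

```text
time_s: 6.6
eef_pos: [0.526, 0.0498, 0.2397]
eef_rot: [[0.24, 0.971, 0.002], [0.971, -0.24, -0.0], [0.0, 0.002, -1.0]]
force: [0.1, -0.8, 0.3]
gripper_width: 0.0005
finger_force: 0.0
```

```bash
python3 - <<'E'
from h import *
look(["jug","lid_hinge","lid_pad","latch_pad","stopper_top"],cams=("side","top","wrist"),save="d")
s=env.state();print(np.round(s["eef_pos"],4),s["force"])
a=cv2.imread("pics/d_side.png")[100:260,220:380];b=cv2.imread("pics/d_wrist.png")[100:260,200:440]
cv2.imwrite("pics/d1.png",np.hstack([cv2.resize(a,(320,320)),cv2.resize(b,(480,320))]))
E
```

```text
side jug 0.95 [221.2 296. ] [ 0.517 -0.007  0.054]
side lid_hinge 0.88 [172.7 320.9] [0.597 0.042 0.158]
side lid_pad 0.84 [175.7 290.8] [0.52  0.047 0.161]
side latch_pad 0.71 [167.7 271.9] [0.478 0.072 0.177]
side stopper_top 0.65 [166.9 308.5] [0.566 0.046 0.18 ]
wrist lid_hinge 0.91 [203.3 405.7] [0.599 0.033 0.158]
wrist lid_pad 0.88 [202.7 310.7] [0.521 0.054 0.161]
wrist latch_pad 0.66 [207.9 252.1] [0.477 0.065 0.178]
wrist stopper_top 0.76 [209.4 362. ] [0.56  0.044 0.181]
tri lid_hinge [0.596 0.035 0.164]
tri lid_pad [0.521 0.052 0.157]
tri latch_pad [0.477 0.066 0.181]
tri stopper_top [0.562 0.044 0.182]
[0.5256 0.0498 0.2394] [ 0.82084887  0.38697741 -0.53242585]
```

View pics/d1.png

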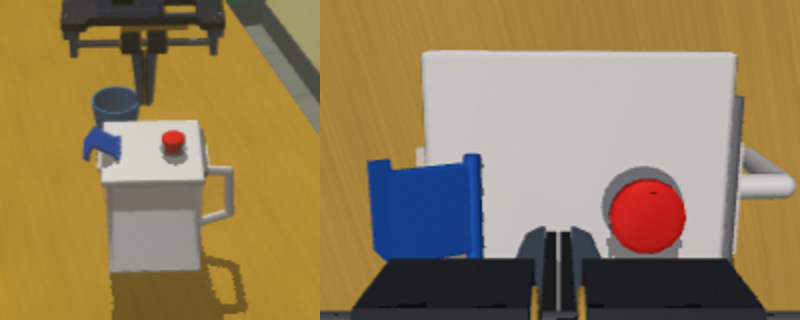

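The lid is shut flat, the latch is still raised (wrist crop 425,210), and the stopper is still proud. I'll press the latch at (0.475, 0.066).

Request:
apply_moves(commands=[[[-3, 0.9, 0, 0, 0, 0, 0], [-5.2, 1.6, 0, 0, 0, 0, 0], [-5.2, 1.6, -2, 0, 0, 0, 0], [-5.2, 1.6, -4, 0, 0, 0, 0], [-5.2, 1.6, -5.2, 0, 0, 0, 0], [-5.2, 1.6, -5.8, 0, 0, 0, 0], [-5.2, 1.6, -6.3, 0, 0, 0, 0], [-5.2, 1.6, -6.8, 0, 0, 0, 0], [-5.2, 1.6, -7.2, 0, 0, 0, 0], [-5.2, 1.6, -7.3, 0, 0, 0, 0]]])

```text
time_s: 8.5
eef_pos: [0.4736, 0.0658, 0.1662]
eef_rot: [[0.24, 0.971, -0.0], [0.971, -0.24, 0.0], [0.0, -0.0, -1.0]]
force: [-1.6, 1.8, 1.5]
gripper_width: 0.0004
finger_force: 1.3
```

Request:
apply_moves(commands=[[[0, 0, -0.1, 0, 0, 0, 0], [0, 0, -0.2, 0, 0, 0, 0], [0, 0, -0.2, 0, 0, 0, 0]]])

```text
time_s: 8.8
eef_pos: [0.4736, 0.0659, 0.1648]
eef_rot: [[0.24, 0.971, 0.0], [0.971, -0.24, 0.0], [0.0, 0.0, -1.0]]
force: [-3.8, 1.6, 11.9]
gripper_width: 0.0001
finger_force: 5.6
```

Request:
apply_moves(commands=[[[0, 0, 0, 0, 0, 0, 0], [0, 0, 3, 0, 0, 0, 0], [0, 0, 7, 0, 0, 0, 0], [4, -1, 7, 0, 0, 0, 0], [8.7, -2.2, 7, 0, 0, 0, 0], [8.7, -2.2, 7, 0, 0, 0, 0], [8.7, -2.2, 7, 0, 0, 0, 0]]])

```text
time_s: 9.5
eef_pos: [0.5611, 0.0435, 0.2339]
eef_rot: [[0.24, 0.971, -0.0], [0.971, -0.24, -0.0], [-0.0, -0.0, -1.0]]
force: [-0.3, -0.2, -0.9]
gripper_width: 0.0006
finger_force: 0.0
```

```bash
python3 - <<'E'
from h import *
look(["jug","lid_hinge","lid_pad","latch_pad","stopper_top"],cams=("side","wrist"),save="e")
s=env.state();print(np.round(s["eef_pos"],4),s["force"])
a=cv2.imread("pics/e_side.png")[100:260,220:380];b=cv2.imread("pics/e_wrist.png")[100:260,200:440]
cv2.imwrite("pics/e1.png",np.hstack([cv2.resize(a,(320,320)),cv2.resize(b,(480,320))]))
E
```

```text
side jug 0.85 [221.4 296.8] [ 0.519 -0.007  0.053]
side lid_hinge 0.88 [173.3 321.1] [0.597 0.039 0.159]
side lid_pad 0.78 [175.2 292.9] [0.526 0.05  0.16 ]
side latch_pad 0.69 [171.7 271.7] [0.477 0.071 0.165]
side stopper_top 0.61 [166.3 304.8] [0.558 0.052 0.179]
wrist lid_hinge 0.57 [209.5 362.8] [0.597 0.032 0.158]
wrist lid_pad 0.9 [208.3 267.8] [0.521 0.053 0.161]
wrist latch_pad 0.73 [207.5 203.9] [0.472 0.067 0.166]
wrist stopper_top 0.76 [214.1 318. ] [0.561 0.044 0.18 ]
tri lid_hinge [0.596 0.034 0.163]
tri lid_pad [0.523 0.051 0.159]
tri latch_pad [0.475 0.067 0.169]
tri stopper_top [0.559 0.046 0.184]
[0.5605 0.0439 0.2344] [-0.03377905  0.20023393  0.05988996]
```

View pics/e1.png

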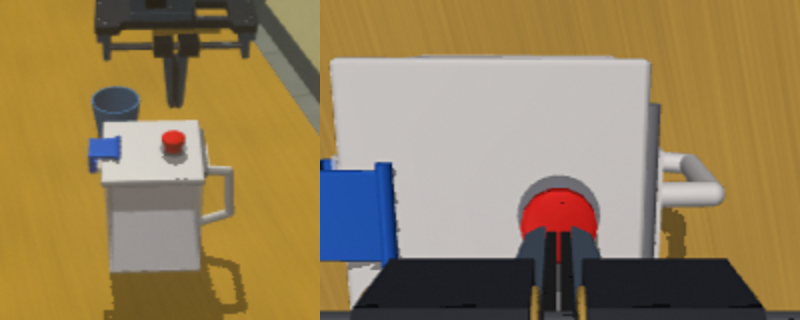

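The latch is flat (pad at z = 0.166), and the fingertips are centred over the stopper (wrist crop 558,220). I'll press it down to 0.170.

Request:
apply_moves(commands=[[[0, 0, -2, 0, 0, 0, 0], [0, 0, -4, 0, 0, 0, 0], [0, 0, -5, 0, 0, 0, 0], [0, 0, -5.4, 0, 0, 0, 0], [0, 0, -5.8, 0, 0, 0, 0], [0, 0, -6.2, 0, 0, 0, 0], [0, 0, -6.4, 0, 0, 0, 0], [0, 0, -6.5, 0, 0, 0, 0], [0, 0, -6.5, 0, 0, 0, 0]]])

```text
time_s: 11.0
eef_pos: [0.5609, 0.0438, 0.1702]
eef_rot: [[0.24, 0.971, 0.001], [0.971, -0.24, -0.0], [0.0, 0.001, -1.0]]
force: [-4.2, -0.4, 9.9]
gripper_width: 0.0001
finger_force: 4.8
```

Request:
apply_moves(commands=[[[0, 0, -0.1, 0, 0, 0, 0], [0, 0, -0.1, 0, 0, 0, 0], [0, 0, 2, 0, 0, 0, 0], [0, 0, 6, 0, 0, 0, 0], [0, 0, 10, 0, 0, 0, 0], [0, 0, 10, 0, 0, 0, 0], [0, 0, 10, 0, 0, 0, 0]]])

```text
time_s: 11.7
eef_pos: [0.5612, 0.0438, 0.2703]
eef_rot: [[0.24, 0.971, 0.003], [0.971, -0.24, -0.0], [0.001, 0.003, -1.0]]
force: [-0.1, 0.8, -0.4]
gripper_width: 0.0004
finger_force: 0.0
```

```bash
python3 - <<'E'
from h import *
look(["jug","lid_pad","latch_pad","stopper_top","teacup","strainer"],cams=("side","top","wrist"),save="f")
s=env.state();print(np.round(s["eef_pos"],4),s["force"])
a=cv2.imread("pics/f_side.png")[100:260,220:380];b=cv2.imread("pics/f_wrist.png")[100:260,200:440]
cv2.imwrite("pics/f1.png",np.hstack([cv2.resize(a,(320,320)),cv2.resize(b,(480,320))]))
E
```

```text
side jug 0.85 [220.6 295.3] [ 0.516 -0.005  0.055]
side lid_pad 0.77 [179.1 291.4] [0.518 0.035 0.16 ]
side latch_pad 0.71 [170.5 273.2] [0.482 0.078 0.163]
side stopper_top 0.48 [169.1 304.9] [0.558 0.053 0.169]
side teacup 0.57 [164. 278.] [0.5   0.103 0.162]
side strainer 0.73 [317.  357.4] [ 0.58  -0.29   0.005]
top lid_pad 0.79 [211.8 292.8] [0.516 0.02  0.648]
top latch_pad 0.41 [240.7 285.7] [0.475 0.05  0.39 ]
top teacup 0.7 [210.7 197.7] [0.542 0.308 0.005]
top strainer 0.89 [189.8 429. ] [ 0.587 -0.292  0.003]
wrist lid_pad 0.78 [197.5 273.7] [0.521 0.053 0.161]
wrist latch_pad 0.96 [198.7 215.3] [0.47  0.066 0.166]
tri lid_pad [0.524 0.051 0.149]
tri latch_pad [0.473 0.066 0.173]
tri teacup [0.542 0.306 0.011]
tri strainer [ 0.583 -0.291  0.005]
[0.5606 0.0438 0.2694] [0.59919438 0.423218   0.29700479]
```

View pics/f1.png

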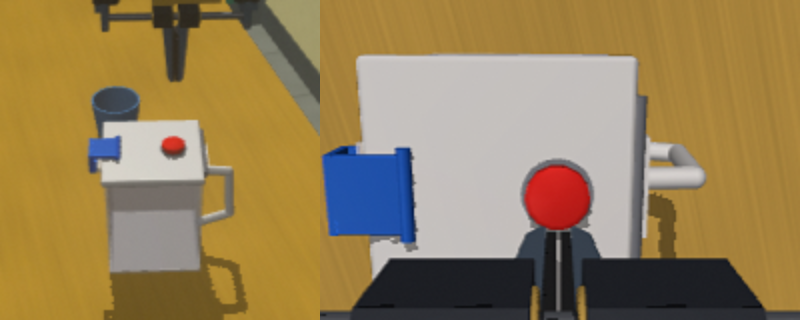

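The lid is shut, the latch is flat, and the stopper is home (its top at z ≈ 0.169). The jug is still in place and the hand is clear of everything, so I'm handing it in.

```bash
python3 -c "
from rig import env
print(env.hand_in())"
```

```text
the job is handed in; nothing more can be done
None
```

I shut the lid, pressed the latch flat and pushed the stopper home, in that order, then handed the job in; the jug, teacup and strainer showed no real movement in the last images, but the hand-in gave no verdict.

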